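Find the socket that fits the recessed hex nut and keep it seated

TASK

Find out which of the three standing sockets fits the hex nut sunk in the front mounting hub, the one nearest the robot, trying them on it as needed, and finish with the right one upright and fully home on the nut, still gripped by the robot: the program ends while holding it there. Any socket that does not fit must end up standing upright on the bench, hex opening down; leave the tape, tub and wooden disc where they are.

Things in the scene. Friction and masses are not known exactly. Their poses are not given: they have to be found in the camera images.
- socket_small_centre (a point): (mm) Centre (37 over underside) of small steel socket, blue band, 74 tall, loose, ~0.14 kg, standing, hex opening down: 16 across flats (nut +3), 24 deep. Skirt dia 23 to height 27; grip the round shank, dia 23, height 32-74. z up, x normal to a hex flat. Fully home on its own nut only (centre 49 over bench); on a larger nut stops on nut top (63); too wide for a smaller nut's recess, stops on block top (71).
- socket_medium_centre (a point): (mm) Centre (37 over underside) of medium steel socket, yellow band, 74 tall, loose, ~0.14 kg, standing, hex opening down: 23 across flats (nut +3), 24 deep. Skirt dia 31 to height 27; grip the round shank, dia 23, height 32-74. z up, x normal to a hex flat. Fully home on its own nut only (centre 49 over bench); on a larger nut stops on nut top (63); too wide for a smaller nut's recess, stops on block top (71).
- socket_large_centre (a point): (mm) Centre (37 over underside) of large steel socket, red band, 74 tall, loose, ~0.14 kg, standing, hex opening down: 30 across flats (nut +3), 24 deep. Skirt dia 40 to height 27; grip the round shank, dia 23, height 32-74. z up, x normal to a hex flat. Fully home on its own nut only (centre 49 over bench); on a larger nut stops on nut top (63); too wide for a smaller nut's recess, stops on block top (71).
- hub_a_nut (a point): (mm) Top centre of a brass hex nut (14 tall, stud stands 3 above it) in a fixed aluminium hub, block 84x84x34. Point 26 over bench, 8 below block top; nut stands on floor of a round recess 22 deep. z up, x normal to a nut flat and a block side. Nut across flats/recess: 13/27.8, 20/36 or 27/45.4, one hub of each, which is untold. Hubs swap places: work on the front one (x 0.42-0.52 m); others at x>0.7.
- hub_b_nut (a point): (mm) Top centre of a brass hex nut (14 tall, stud stands 3 above it) in a fixed aluminium hub, block 84x84x34. Point 26 over bench, 8 below block top; nut stands on floor of a round recess 22 deep. z up, x normal to a nut flat and a block side. Nut across flats/recess: 13/27.8, 20/36 or 27/45.4, one hub of each, which is untold. Hubs swap places: work on the front one (x 0.42-0.52 m); others at x>0.7.
- hub_c_nut (a point): (mm) Top centre of a brass hex nut (14 tall, stud stands 3 above it) in a fixed aluminium hub, block 84x84x34. Point 26 over bench, 8 below block top; nut stands on floor of a round recess 22 deep. z up, x normal to a nut flat and a block side. Nut across flats/recess: 13/27.8, 20/36 or 27/45.4, one hub of each, which is untold. Hubs swap places: work on the front one (x 0.42-0.52 m); others at x>0.7.
- masking_tape: Roll of pale masking tape, 104 mm across, 24 mm tall, lying flat; leave alone. Origin: centre of its underside.
- tub_purple: Purple tub with a lid, 67 mm across, 50 mm tall; leave alone. Origin: centre of its underside.
- birch_disc: Round birch blank, 68 mm across, 10 mm thick; leave alone. Origin: centre of its underside.
Not all that is in view belongs to the job. Leave any turquoise look-alike of the part that bears hub_b_nut alone. Leave any green look-alike of the part that bears socket_small_centre alone.

How it is judged:
By the outcome, as a careful person would: the job done as asked, in the order asked, and still so for the second after the job is handed in, while the arm keeps its last pose, push and grip.
It also fails if it takes over 72 s, if anything falls off the work surface, if the arm or the gripper's body presses on something with over 40 N, if the wrist force passes 120 N, or if a joint passes its speed limit or range.

ROBOT

A 6-joint arm with a two-finger parallel gripper is mounted at the origin on a cart in front of the work surface, level with it; the furniture and walls round the work are solid. World frame = base frame: x ahead of the robot, y to its left, z up, the work surface at z = 0. Lengths are in m, angles in rad, forces in N, time in s.
With the tool pointing down it reaches from about 0.3 to 0.95 m from the base axis. Payload 3.1 kg.
Tool frame: the origin (TCP) lies at the very end of the fingers, on their centre line; the grasp point (between the pads) lies 19 mm behind it (env.grasp_offset is the distance from the TCP to the grasp point, in m); z points along the fingers, y is the direction in which the jaws open and shut (so a half turn about z gives the same grasp; the last joint's range is limited). The gripper opens to 85 mm and grips with 20 to 120 N. Pads are 22 mm wide; open, the fingers measure 114 mm over their backs; the gripper's body (76 mm by 85 mm) begins 54 mm behind the grasp point. The pads swing forward as they close: fully open they stand 13 mm farther back than shut.
Start: joints at [-1.348, 0.308, 1.634, -0, 1.2, -0.07], TCP at [0.18, -0.598, 0.231] pointing down, gripper open.
Joint ranges: [-3.06, 3.06], [-0.79, 1.96], [0.05, 2.63], [-1.19, 4.34], [0.05, 2.64], [-2.94, 2.94]. Speed limits (rad/s): [2.79, 2.79, 3.14, 3.14, 3.14, 3.14].

INTERFACE

Orientations are given as a unit quaternion [x, y, z, w].
In Python, from workcell import env, camera, look_for, mark_of gives the robot as it stands.
- The arm moves only by the shell command python3 -m pendant 'ROWS' [FORCE]. ROWS is JSON, one flat list of numbers, 7 for each row, row after row: the turn, a rotation vector about the tool's x, y, z in rad, then the shift along the tool's x, y, z in m, then the closure in counts, from 0 (fully open) to 255 (shut). A call has exactly 8 rows; each row shifts and turns the pose as measured when the row begins, along the tool's axes as they then stand; what a row does not reach is not made up. A row lasts 1/8 s, in which the tool goes at most 62.5 mm and 10.7 degrees, less where a joint would pass 70% of its speed; a pose out of reach is approached as far as the arm can. A call with a gripper value outside its range is refused whole. The fingers move at their own pace and stop on an object; FORCE is the grip in N (left out, the last holds). Time passes only in rows, so rows that do not move let the fingers close, or fill a call up. It gives the time, the measured TCP pose, the force and the opening at its end, in the units of the state.
- env.read_state(): the state, without advancing time (a new reading comes with each control period).
- camera(name): name is "scene" or "top"; returns a dict with "pixels" (384x512x3 uint8, red, green, blue), "fovy" (degrees; the focal length in pixels is half the picture's height over the tangent of half this angle, whatever the lens; pixels are square), "cx", "cy" (the principal point, pixels), "cam_to_world" (4x4, takes a point from camera to world coordinates). Camera axes: x right, y down, z forward; pixel columns grow to the right and rows downward; lengths in m; the calibration is good to about 2 mm. A picture is of the moment at which its call begins. There is no depth.
- env.finish_job(): hands the job in, once; it reports no verdict.
Trained networks look in the newest picture that a camera, given by its name, has taken for a name from the list of things; names that differ only in an ending like _2 or _b are one class to them, and where a whole thing is asked for, a point or a joint stands for the part that bears it (a point fixed in the world has none). Each returns a list of dicts, best first, with "confidence" (0 to 1); they miss things now and then, are a little off and sometimes report something else, mostly with a low value. They report only what shows in the picture. A call takes as long as a camera call. They do not tell look-alikes from the thing itself.
- look_for(thing, camera): "point" ([column, row] in pixels, amid what is visible of it).
- mark_of(thing, camera): "point" ([column, row] in pixels: a listed point, or the origin of a listed thing).
The state is a dict: "time": time; "joint_pos": joint angles; "dq": joint speeds; "joint_efforts": joint torques, N m; "eef_pos": TCP position; "eef_rot": TCP orientation; "wrist_force": force on the tool from outside, world axes, zero at the start; "moment": the same for the moment, N m; "width": finger opening in m.
Only numpy, scipy, OpenCV 4.12 (cv2) and the standard library are available. Lean on these libraries where they do the work, as an engineer would, in place of code of your own. Each camera call takes 0.05 s, during which the arm holds its last target. There are 200 camera calls.

## Working session

There is one attempt and no reset: what is moved stays moved. The work goes in short steps, Python scripts to look and compute and a shell command to move; the robot and the scene stay as the last step left them, time stands still between calls to the robot, and variables do not carry over. Pictures are saved under pics/ and viewed, about 8 in all and at most 12, crops included, and the job is handed in when it is done.

```bash
ls; mkdir -p pics; cat > h.py <<'E'
import numpy as np, cv2, json
from workcell import env, camera, look_for, mark_of
def save(c,n,box=None,s=1):
    im=c["pixels"][:,:,::-1]
    if box: im=im[box[1]:box[3],box[0]:box[2]]
    cv2.imwrite("pics/"+n,cv2.resize(im,None,fx=s,fy=s,interpolation=cv2.INTER_CUBIC))
def ray(c,p):
    f=192/np.tan(np.radians(c["fovy"])/2); M=np.array(c["cam_to_world"])
    return M[:3,3], M[:3,:3]@np.array([(p[0]-c["cx"])/f,(p[1]-c["cy"])/f,1])
def atz(c,p,z):
    o,d=ray(c,p); return o+d*(z-o[2])/d[2]
def proj(c,P):
    f=192/np.tan(np.radians(c["fovy"])/2); M=np.array(c["cam_to_world"])
    q=M[:3,:3].T@(np.array(P)-M[:3,3]); return [c["cx"]+f*q[0]/q[2],c["cy"]+f*q[1]/q[2]]
E
python3 - <<'E'
from h import *
Z=dict(socket_small_centre=.037,socket_medium_centre=.037,socket_large_centre=.037,hub_a_nut=.026,masking_tape=0,tub_purple=0,birch_disc=0)
for n in("top","scene"):
    c=camera(n); save(c,n+"0.png",s=1.5)
    print(n,c["fovy"],c["cx"],c["cy"],np.round(c["cam_to_world"],3).tolist())
    for k,z in Z.items():
        for r in mark_of(k,n): print(k,np.round(r["point"],1),round(r["confidence"],2),np.round(atz(c,r["point"],z),4))
s=env.read_state(); print({k:np.round(v,3).tolist() for k,v in s.items()},env.grasp_offset)
E
```

```text
pics
top 47.31808673877825 243.23637311010896 183.6709202532665 [[-0.002, -0.993, 0.115, 0.438], [-1.0, 0.001, -0.006, 0.02], [0.006, -0.115, -0.993, 1.448], [0.0, 0.0, 0.0, 1.0]]
socket_small_centre [292.6 188.2] 0.5 [ 0.5864 -0.149   0.037 ]
socket_small_centre [289.2 199.9] 0.42 [ 0.5484 -0.1375  0.037 ]
socket_small_centre [295.  160.8] 0.42 [ 0.6763 -0.1582  0.037 ]
socket_small_centre [147.2 219.3] 0.17 [0.4867 0.3192 0.037 ]
socket_medium_centre [196.2 170.9] 0.42 [0.6434 0.1637 0.037 ]
socket_large_centre [244.2 178.7] 0.5 [0.6176 0.0077 0.037 ]
hub_a_nut [271.5 134.1] 0.66 [ 0.7678 -0.0831  0.026 ]
masking_tape [333.  228.3] 0.75 [ 0.4574 -0.2846  0.    ]
masking_tape [270.7 134.1] 0.25 [ 0.7739 -0.0823  0.    ]
tub_purple [150.6 215.8] 0.77 [0.4995 0.3161 0.    ]
birch_disc [130.1 180.5] 0.83 [0.6168 0.3868 0.    ]
scene 56.50091802934443 257.6081033392913 192.37116555030997 [[-0.866, -0.202, 0.458, 0.103], [-0.5, 0.398, -0.769, 0.814], [-0.027, -0.895, -0.445, 0.519], [0.0, 0.0, 0.0, 1.0]]
socket_small_centre [278.7 174. ] 0.63 [ 0.6048 -0.1715  0.037 ]
socket_small_centre
[... 158 characters left out ...]
 0.1617 0.037 ]
socket_large_centre [250.1 192.4] 0.5 [ 0.6191 -0.0085  0.037 ]
hub_a_nut [230.5 177.4] 0.65 [ 0.7497 -0.0953  0.026 ]
hub_a_nut [161.5 278.3] 0.61 [0.5877 0.4069 0.026 ]
masking_tape [334.5 179.5] 0.64 [ 0.4488 -0.2907  0.    ]
tub_purple [224.3 277.3] 0.89 [0.4915 0.3165 0.    ]
birch_disc [162.4 276.4] 0.75 [0.6161 0.3796 0.    ]
{'time': 0.8, 'joint_pos': [-1.348, 0.308, 1.634, -0.0, 1.2, -0.07], 'dq': [-0.001, 0.0, -0.0, 0.0, -0.001, -0.001], 'joint_efforts': [-0.001, -41.523, -27.707, -0.0, 0.001, -0.0], 'eef_pos': [0.18, -0.598, 0.231], 'eef_rot': [0.989, 0.146, 0.0, 0.0], 'wrist_force': [-0.633, -0.192, 0.117], 'moment': [0.019, -0.014, -0.028], 'width': 0.085} 0.0187
```

View pics/top0.png

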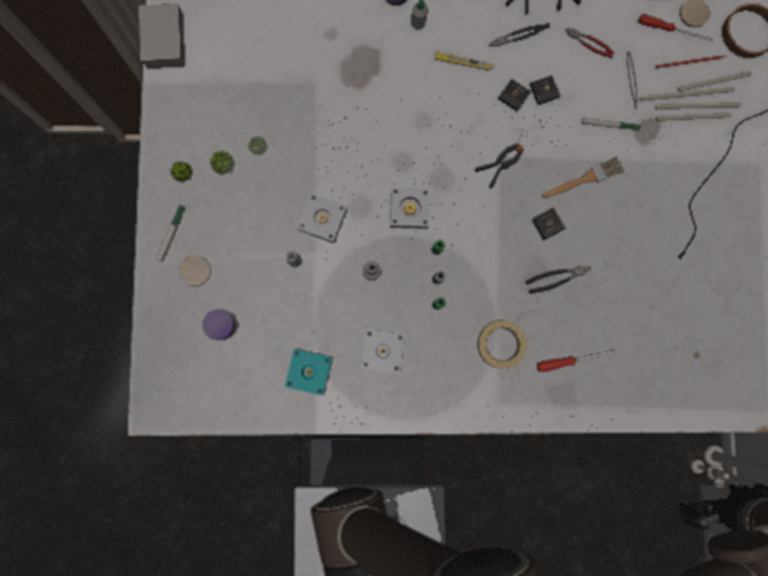

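View pics/scene0.png

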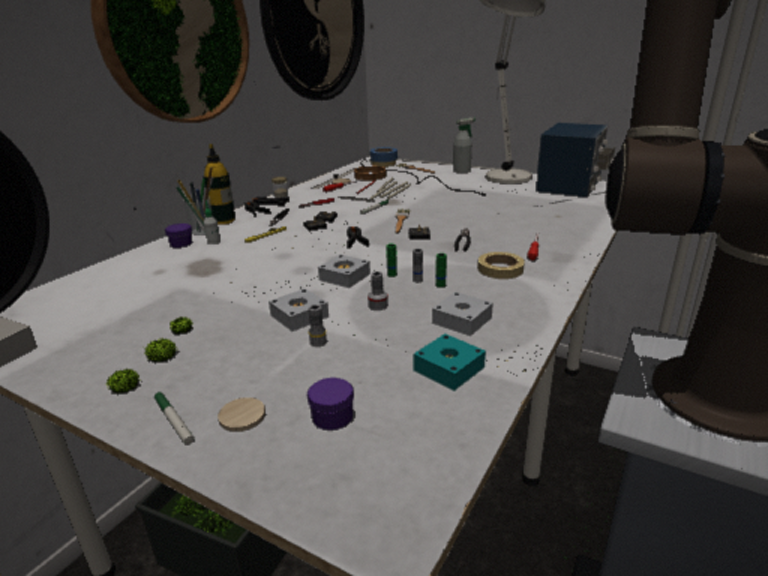

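The top view shows the front hub at (255,234), the rear hubs at (215,145) and (273,139), and the turquoise look-alike at (206,247). The steel small socket is at (292,185) between green look-alikes at (292,165) and (292,202). The large socket is at (248,180) and the medium at (195,173). Next is one close crop to compare the nuts and confirm the sockets.

```bash
python3 - <<'E'
from h import *
ims=[]
for i in range(8): c=camera("top"); ims.append(c["pixels"].astype(float))
m=np.mean(ims,0); np.save("top.npy",m)
m=np.clip(m*1.25,0,255).astype(np.uint8)[:,:,::-1]
def cr(u,v,r=22): return cv2.resize(m[v-r:v+r,u-r:u+r],(260,260),interpolation=cv2.INTER_CUBIC)
a=np.vstack([np.hstack([cr(255,234),cr(215,145),cr(273,139)]),np.hstack([cr(195,173),cr(248,180),cr(292,185)])])
cv2.imwrite("pics/crop1.png",a)
for k in("hub_a_nut","hub_b_nut","hub_c_nut"):
    for r in mark_of(k,"top"): print(k,np.round(r["point"],1),round(r["confidence"],2),np.round(atz(c,r["point"],.026),4))
E
```

```text
hub_a_nut [271.3 137.7] 0.89 [ 0.7557 -0.0823  0.026 ]
hub_b_nut [252.1 232.3] 0.96 [ 0.4447 -0.0174  0.026 ]
hub_b_nut [203.6 246.3] 0.61 [0.4003 0.1386 0.026 ]
hub_c_nut [213.  145.8] 0.76 [0.7286 0.1103 0.026 ]
```

View pics/crop1.png

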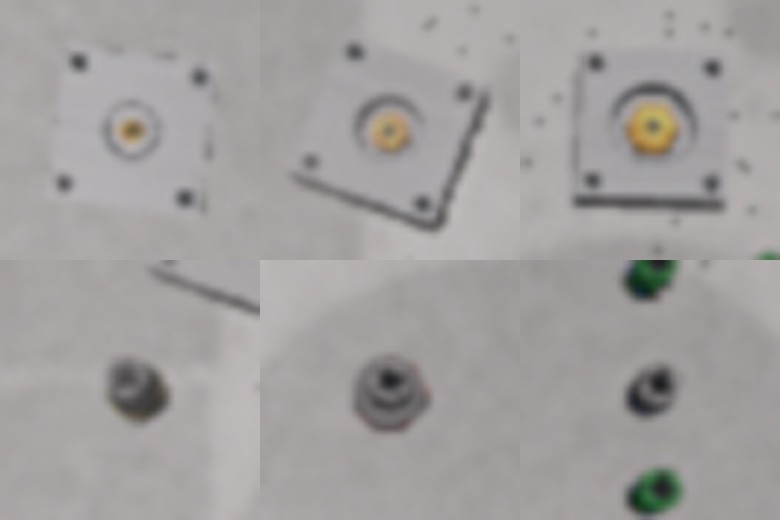

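The front hub has the smallest nut and recess: its recess is about 9.5 px, roughly 30 mm, so it is the 27.8 mm one. That points to the small steel socket between the two greens, at (292,185) in the top view. Next I'll triangulate that socket, the hub centre and the hub yaw from both cameras.

```bash
cat >> h.py <<'E'
def avg(n,k=4):
    c=camera(n); a=c["pixels"].astype(float)
    for i in range(k-1): a+=camera(n)["pixels"]
    c["pixels"]=np.clip(a/k,0,255).astype(np.uint8); return c
def tri(obs):
    A=np.zeros((3,3));b=np.zeros(3)
    for c,p in obs:
        o,d=ray(c,p); d=d/np.linalg.norm(d); Q=np.eye(3)-np.outer(d,d); A+=Q; b+=Q@o
    P=np.linalg.solve(A,b); return P,[np.round(np.subtract(proj(c,P),p),1).tolist() for c,p in obs]
E
python3 - <<'E'
from h import *
from scipy import ndimage as nd
t=avg("top",3); s=avg("scene",4)
def blobs(c,box,thr,mn=3):
    g=c["pixels"][box[1]:box[3],box[0]:box[2]].astype(float); lum=g.mean(2)
    m=lum<thr*np.median(lum); l,n=nd.label(m)
    for i in range(1,n+1):
        w=(l==i); 
        if w.sum()<mn: continue
        v,u=nd.center_of_mass(w*(np.median(lum)-lum)); yy,xx=np.where(w); col=g[w].mean(0)
        print(" ",np.round([u+box[0],v+box[1]],1),w.sum(),"u",xx.min()+box[0],xx.max()+box[0],"v",yy.min()+box[1],yy.max()+box[1],col.round())
print("top socket");blobs(t,(280,155,305,212),.75)
print("scene sockets");blobs(s,(252,155,305,200),.75)
print("top hub bolts");blobs(t,(240,217,272,250),.8)
save(s,"scene1.png",(200,140,350,250),5)
for n,c in(("top",t),("scene",s)):
    for k in("socket_small_centre","hub_a_nut"):
        for r in mark_of(k,n): print(n,k,np.round(r["point"],1),round(r["confidence"],2))
E
```

```text
top socket
  [291.4 164.8] 67 u 287 296 v 160 169 [46. 66. 52.]
  [291.5 185.1] 56 u 288 295 v 181 189 [67. 66. 67.]
  [292.  202.1] 57 u 288 296 v 198 206 [48. 71. 53.]
scene sockets
  [279.2 156.9] 74 u 272 286 v 155 159 [35. 34. 33.]
  [303.5 163.3] 20 u 302 304 v 158 167 [54. 52. 51.]
  [260.8 173.2] 156 u 257 264 v 162 184 [30. 52. 35.]
  [278.1 176.8] 156 u 275 281 v 166 188 [49. 48. 50.]
  [293.6 180. ] 176 u 290 297 v 169 191 [30. 51. 35.]
  [253.8 191.1] 76 u 252 258 v 181 199 [62. 59. 59.]
  [303.5 195.6] 4 u 303 304 v 195 196 [77. 77. 78.]
top hub bolts
  [245.8 222.1] 8 u 245 247 v 221 223 [90. 89. 91.]
  [266.5 224.5] 4 u 266 267 v 224 225 [84. 83. 86.]
  [255.  233.5] 6 u 254 256 v 233 234 [107.  92.  66.]
  [243.5 242.5] 4 u 243 244 v 242 243 [88. 87. 89.]
  [263.9 245.1] 8 u 263 265 v 244 246 [90. 89. 91.]
top socket_small_centre [151.8 216.9] 0.67
top socket_small_centre [290.7 186.4] 0.64
top socket_small_centre [289.4 198.9] 0.56
top socket_small_centre [129.7 180.3] 0.56
top socket_small_centre [294.7 164.2] 0.4
top hub_a_nut [271.4 134.9] 0.93
scene socket_small_centre [262.2 171.4] 0.63
scene socket_small_centre [281.6 175.6] 0.5
scene socket_small_centre [294.9 182.2] 0.49
scene hub_a_nut [229.7 177.1] 0.76
```

View pics/scene1.png

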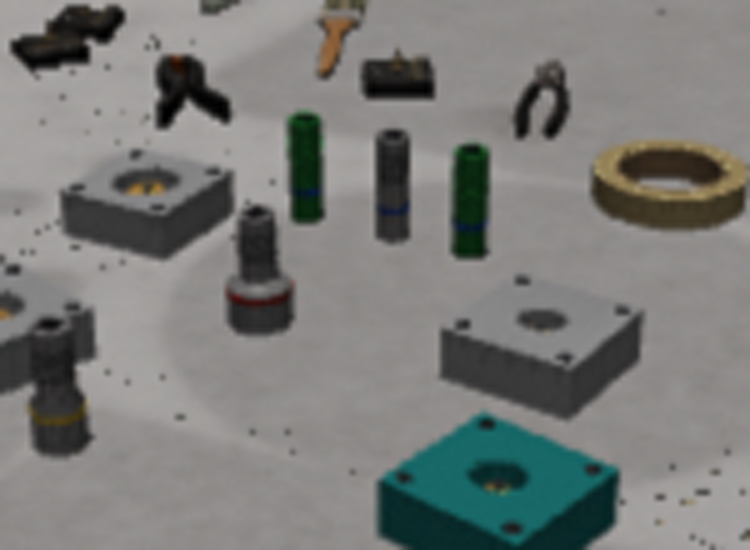

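```bash
python3 - <<'E'
from h import *
t=camera("top"); s=camera("scene")
print("socket",*tri([(t,(291.5,185.1)),(s,(278.1,176.8))]))
print(atz(t,(291.5,185.1),.037),atz(s,(278.1,176.8),.037))
tb=[(245.8,222.1),(266.5,224.5),(263.9,245.1),(243.5,242.5)]; sb=[(304.4,196.2),(324.6,202),(313,211.4),(292.4,204.8)]
for c,b in((t,tb),(s,sb)):
    P=np.array([atz(c,p,.034) for p in b]); print("hub",P.mean(0)); 
    print([round(np.degrees(np.arctan2(*(P[(i+1)%4]-P[i])[[1,0]]))%90,1) for i in range(4)],[round(np.linalg.norm(P[(i+1)%4]-P[i])*1000,1) for i in range(4)])
print(tri([(t,np.mean(tb,0)),(s,np.mean(sb,0))]))
e=env.read_state()["eef_pos"]; print(e)
E
```

```text
socket [ 0.59528438 -0.14587852  0.03884699] [[0.2, 0.3], [-0.3, -0.0]]
[ 0.59650871 -0.14561298  0.037     ] [ 0.59610728 -0.14994887  0.037     ]
hub [ 0.44072447 -0.02628533  0.034     ]
[np.float64(83.3), np.float64(82.3), np.float64(82.7), np.float64(83.4)] [np.float64(67.0), np.float64(66.2), np.float64(65.8), np.float64(65.5)]
hub [ 0.43695092 -0.02864478  0.034     ]
[np.float64(83.5), np.float64(82.5), np.float64(82.5), np.float64(82.2)] [np.float64(66.1), np.float64(66.4), np.float64(66.4), np.float64(65.2)]
(array([ 0.43857173, -0.02711515,  0.03391186]), [[0.3, 0.6], [-0.8, -0.0]])
[ 0.18034943 -0.59844928  0.2312814 ]
```

```bash
python3 -m pendant '[0,0,0.147,0,0,0,0, 0,0,0.147,0,0,0,0, 0,0,0,0.041,-0.045,0,0, 0,0,0,0.041,-0.045,0,0, 0,0,0,0.041,-0.045,0,0, 0,0,0,0.041,-0.045,0,0, 0,0,0,0.041,-0.045,0,0, 0,0,0,0.041,-0.045,0,0]' 40
```

```text
time: 3.0
eef_pos: [0.4344, -0.3297, 0.232]
eef_rot: [1.0, -0.011, 0.002, 0.003]
wrist_force: [1.2, -0.8, -0.7]
width: 0.0854
```

```bash
python3 -m pendant '[0,0,-0.023,0.04,-0.046,0,0, 0,0,0,0.04,-0.046,0,0, 0,0,0,0.04,-0.046,0,0, 0,0,0,0.04,-0.046,0,0, 0,0,0,0,0,0.02,0, 0,0,0,0,0,0.02,0, 0,0,0,0,0,0,0, 0,0,0,0,0,0,0]'; python3 -c "
from h import *
from scipy.spatial.transform import Rotation as R
s=env.read_state(); print(s['eef_pos'],s['eef_rot'],R.from_quat(s['eef_rot']).as_matrix().round(4).tolist())"
```

```text
time: 4.0
eef_pos: [0.6008, -0.1391, 0.1913]
eef_rot: [1.0, 0.004, 0.003, 0.004]
wrist_force: [0.5, -0.3, 0.3]
width: 0.0853
[ 0.60078992 -0.1391014   0.19128435] [0.99997521 0.00448622 0.00323727 0.00435613] [[0.9999, 0.0089, 0.0065], [0.009, -0.9999, -0.0087], [0.0064, 0.0087, -0.9999]]
```

```bash
python3 -m pendant '[0.0087,-0.0064,0.009,-0.0053,0.007,0,0, 0,0,0,0,0,0.03,0, 0,0,0,0,0,0.03,0, 0,0,0,0,0,0.03,0, 0,0,0,0,0,0.03,0, 0,0,0,0,0,0,0, 0,0,0,0,0,0,0, 0,0,0,0,0,0,0]'; python3 - <<'E'
from h import *
from scipy.spatial.transform import Rotation as R
s=env.read_state(); print(s['eef_pos'],R.from_quat(s['eef_rot']).as_matrix().round(4).tolist())
t=camera("top");c=camera("scene")
save(t,"t2.png",(255,150,330,220),5); a=cv2.imread("pics/t2.png"); save(c,"s2.png",(240,120,315,200),5); b=cv2.imread("pics/s2.png")
b=b[-350:]; cv2.imwrite("pics/g2.png",np.hstack([a,b]))
E
```

```text
time: 5.0
eef_pos: [0.5994, -0.1566, 0.0787]
eef_rot: [1.0, -0.005, 0.007, 0.003]
wrist_force: [0.5, -0.0, 0.3]
width: 0.085
[ 0.59936922 -0.15660663  0.07874514] [[0.9999, -0.0096, 0.014], [-0.0095, -0.9999, -0.0057], [0.014, 0.0056, -0.9999]]
```

View pics/g2.png

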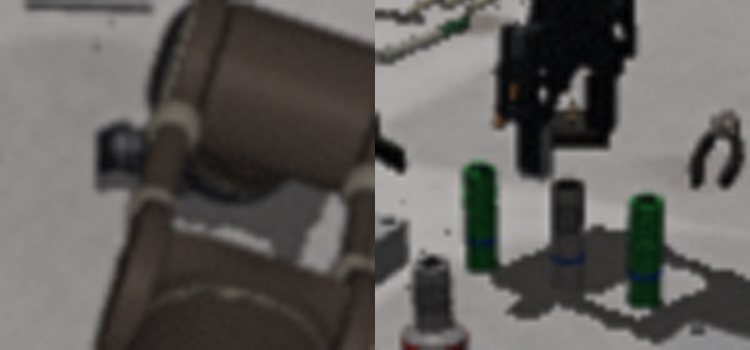

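The scene crop shows the fingers above and astride the steel socket at (352,166), with the greens on either side clear of the jaws. I'm correcting the small drift and checking how it settles.

```bash
cat >> h.py <<'E'
def st():
    from scipy.spatial.transform import Rotation as R
    s=env.read_state(); M=R.from_quat(s['eef_rot']).as_matrix()
    print(round(float(s["time"]),2),"pos",np.round(s['eef_pos'],4),"levelling a,b",np.round([-(-M[2,1]),-M[2,0]],4),"yaw",round(float(np.arctan2(M[1,0],M[0,0])),4),"F",np.round(s["wrist_force"],1),"M",np.round(s["moment"],2),"w",round(float(s["width"]),4),"dq",np.abs(s["dq"]).max().round(4))
E
python3 -c "from h import *;st()"; python3 -m pendant '[0.0056,-0.014,-0.0095,-0.004,-0.0106,0,0, 0,0,0,0,0,0,0, 0,0,0,0,0,0,0, 0,0,0,0,0,0,0, 0,0,0,0,0,0,0, 0,0,0,0,0,0,0, 0,0,0,0,0,0,0, 0,0,0,0,0,0,0]' >/dev/null;python3 -c "from h import *;st()"
```

```text
5.1 pos [ 0.5998 -0.1566  0.0789] levelling a,b [ 0.0059 -0.0148] yaw -0.0093 F [ 0.   0.1 -1.3] M [ 0.05  0.03 -0.07] w 0.0852 dq 0.0066
6.1 pos [ 0.5963 -0.145   0.0801] levelling a,b [ 0.0005 -0.0016] yaw 0.0015 F [-0.1  0.5 -0.2] M [-0.06  0.03  0.03] w 0.0857 dq 0.0022
```

```bash
python3 -m pendant '[0,0,0,-0.0008,0.001,0.015,0, 0,0,0,0,0,0.015,0, 0,0,0,0,0,0.012,0, 0,0,0,0,0,0,0, 0,0,0,0,0,0,0, 0,0,0,0,0,0,255, 0,0,0,0,0,0,255, 0,0,0,0,0,0,255]' 40 >/dev/null;python3 -c "from h import *;st()"
```

```text
7.1 pos [ 0.5953 -0.1461  0.0346] levelling a,b [ 0.0003 -0.001 ] yaw 0.0014 F [ 0.1 -0.7  0.1] M [-0.03 -0.01  0.02] w 0.0324 dq 0.005
```

```bash
python3 -m pendant '[0,0,0,0,0,0,255, 0,0,0,0,0,0,255, 0,0,0,0,0,0,255, 0,0,0,0,0,0,255, 0,0,0,0,0,0,255, 0,0,0,0,0,-0.02,255, 0,0,0,0,0,-0.02,255, 0,0,0,0,0,0,255]' 40 >/dev/null;python3 -c "from h import *;st()"
```

```text
8.1 pos [ 0.596  -0.1462  0.0784] levelling a,b [ 0.0008 -0.0028] yaw 0.0014 F [ 0.5  0.2 -0.6] M [-0.04  0.07 -0.03] w 0.022 dq 0.0148
```

```bash
python3 -m pendant '[0,0,0,0,0,-0.035,255, 0,0,0,0,0,-0.035,255, 0,0,0,-0.03,-0.024,0,255, 0,0,0,-0.03,-0.024,0,255, 0,0,0,-0.03,-0.024,0,255, 0,0,0,-0.03,-0.024,0,255, 0,0,0,-0.02,-0.015,0,255, 0,0,0,0,0,0,255]' 40 >/dev/null;python3 -c "from h import *;st()"
```

```text
9.1 pos [ 0.452  -0.0327  0.1523] levelling a,b [ 0.0019 -0.0084] yaw 0.0004 F [ 0.4  0.  -0.3] M [-0.01 -0.01 -0.05] w 0.022 dq 0.0279
```

```bash
python3 -m pendant '[0.002,-0.008,0,-0.0125,-0.005,0,255, 0,0,0,0,0,0,255, 0,0,0,0,0,0.02,255, 0,0,0,0,0,0.02,255, 0,0,0,0,0,0.02,255, 0,0,0,0,0,0.008,255, 0,0,0,0,0,0,255, 0,0,0,0,0,0,255]' 40 >/dev/null;python3 - <<'E'
from h import *
st()
t=avg("top",3);c=avg("scene",4)
save(t,"t3.png",(225,205,285,265),6); a=cv2.imread("pics/t3.png"); save(c,"s3.png",(275,160,345,230),6); b=cv2.imread("pics/s3.png")
a=cv2.copyMakeBorder(a,0,b.shape[0]-a.shape[0],0,0,cv2.BORDER_CONSTANT)
cv2.imwrite("pics/g3.png",np.hstack([a,b]))
E
```

```text
10.1 pos [ 0.4469 -0.0312  0.0855] levelling a,b [ 0.0025 -0.0107] yaw -0.0026 F [-0.1 -0.5 -0.9] M [0.03 0.01 0.01] w 0.0222 dq 0.0066
```

View pics/g3.png

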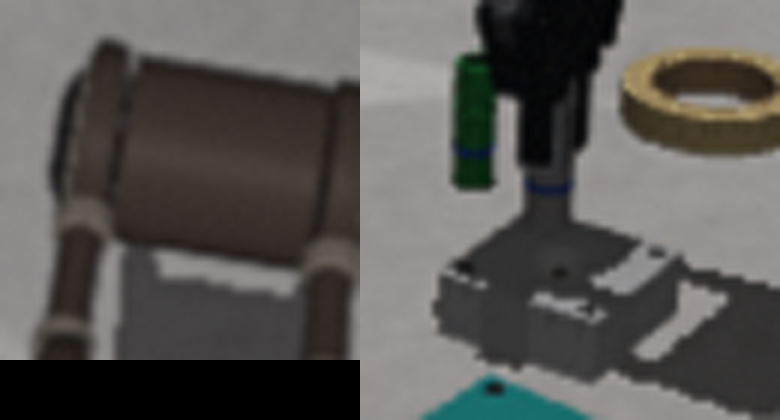

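The scene crop shows the blue-banded steel socket just behind the recess, whose centre is at (308,205) full-frame. The arm hides the hub from the top camera. I'll level the tool, go to the triangulated centre, and check the lateral offset in the scene view.

```bash
python3 -m pendant '[0.0025,-0.0107,-0.0026,-0.0083,-0.0041,0,255, 0,0,0,0,0,0,255, 0,0,0,0,0,0,255, 0,0,0,0,0,0,255, 0,0,0,0,0,0,255, 0,0,0,0,0,0,255, 0,0,0,0,0,0,255, 0,0,0,0,0,0,255]' 40 >/dev/null;python3 - <<'E'
from h import *
st()
c=avg("scene",6); np.save("s4.npy",c["pixels"])
# hub bolts subpixel from scene1.png (x5 crop at 200,140)
g=cv2.imread("pics/scene1.png").mean(2); g=cv2.GaussianBlur(g,(0,0),2)
B=[]
for u,v in[(522,281),(623,310),(565,357),(462,324)]:
    w=g[v-13:v+14,u-18:u+19]; d=np.clip(np.median(w)-15-w,0,None); yy,xx=np.mgrid[v-13:v+14,u-18:u+19]
    B.append([((xx*d).sum()/d.sum()+.5)/5-.5+200,((yy*d).sum()/d.sum()+.5)/5-.5+140])
B=np.array(B); print(B.round(2).tolist()); P=np.array([atz(c,b,.034) for b in B]); H=P.mean(0); print("hub scene",H.round(4))
# socket edges per row
L=c["pixels"].astype(float)
e=np.array(env.read_state()["eef_pos"])
for v in range(184,200,2): print(v,L[v,292:322].mean(1).round().astype(int).tolist())
for z in(.05,.065): print("pred px if at tcp",z,np.round(proj(c,[e[0],e[1],z]),1),"if at scene hub",np.round(proj(c,[H[0],H[1],z]),1))
E
```

```text
11.45 pos [ 0.4374 -0.0265  0.0854] levelling a,b [-0.0002  0.0009] yaw 0.0006 F [-0.6 -0.6 -1.5] M [ 0.06  0.04 -0.02] w 0.0222 dq 0.0022
[[304.01, 195.67], [325.52, 202.68], [312.66, 212.65], [291.03, 205.58]]
hub scene [ 0.4365 -0.0254  0.034 ]
184 [25, 25, 24, 23, 31, 95, 145, 151, 150, 150, 149, 81, 23, 8, 9, 7, 11, 28, 46, 32, 26, 12, 22, 96, 142, 147, 147, 148, 150, 150]
186 [23, 23, 25, 21, 33, 108, 145, 148, 148, 150, 149, 80, 22, 6, 7, 6, 11, 28, 45, 35, 39, 65, 112, 147, 152, 151, 151, 149, 148, 147]
188 [22, 21, 22, 19, 32, 107, 145, 149, 149, 150, 149, 109, 49, 25, 20, 16, 17, 38, 47, 38, 52, 139, 149, 149, 149, 150, 149, 148, 146, 147]
190 [23, 23, 24, 21, 26, 78, 142, 149, 149, 148, 150, 147, 118, 57, 43, 45, 48, 49, 43, 40, 50, 136, 146, 144, 144, 144, 144, 144, 146, 145]
192 [147, 148, 148, 146, 146, 149, 148, 146, 147, 148, 149, 147, 108, 45, 28, 34, 35, 35, 34, 31, 45, 139, 150, 148, 147, 147, 148, 149, 149, 149]
194 [150, 150, 152, 150, 150, 147, 147, 149, 150, 147, 139, 118, 90, 48, 41, 43, 45, 46, 45, 43, 68, 141, 151, 150, 150, 151, 150, 150, 151, 151]
196 [150, 150, 150, 151, 151, 151, 151, 142, 103, 63, 46, 26, 26, 36, 42, 45, 46, 46, 45, 43, 66, 134, 147, 150, 149, 149, 150, 151, 151, 149]
198 [149, 149, 150, 150, 141, 103, 66, 52, 48, 48, 49, 48, 43, 40, 42, 46, 46, 46, 44, 42, 40, 49, 54, 59, 76, 113, 137, 144, 148, 147]
pred px if at tcp 0.05 [308.3 198.7] if at scene hub [308.5 199. ]
pred px if at tcp 0.065 [308.5 194. ] if at scene hub [308.6 194.2]
```

The socket axis is at 308.4 px and the hub axis at 308.6 px in the scene view, so the lateral offset is under 1 mm. I'll lower gently and watch the force and height; home should be at TCP z of about 0.047.

```bash
python3 -m pendant '[0,0,0,0.0003,0,0.008,255, 0,0,0,0,0,0.006,255, 0,0,0,0,0,0.003,255, 0,0,0,0,0,0,255, 0,0,0,0,0,0.003,255, 0,0,0,0,0,0,255, 0,0,0,0,0,0,255, 0,0,0,0,0,0,255]' 40 >/dev/null;python3 -c "from h import *;st()"; python3 -m pendant '[0,0,0,0,0,0.004,255, 0,0,0,0,0,0,255, 0,0,0,0,0,0.004,255, 0,0,0,0,0,0,255, 0,0,0,0,0,0,255, 0,0,0,0,0,0,255, 0,0,0,0,0,0,255, 0,0,0,0,0,0,255]' 40 >/dev/null;python3 -c "from h import *;st()"
```

```text
12.75 pos [ 0.4378 -0.0266  0.0638] levelling a,b [-0.      0.0009] yaw 0.0007 F [-0.4 -1.1 -1.7] M [-0.02  0.   -0.05] w 0.0221 dq 0.0021
13.75 pos [ 0.4384 -0.0272  0.0557] levelling a,b [ 0.0012 -0.0001] yaw 0.0014 F [-0.5 -1.3 -1.6] M [-0.28 -0.02 -0.02] w 0.0218 dq 0.0024
```

```bash
python3 -m pendant '[0,0,0,0,0,0.004,255, 0,0,0,0,0,0,255, 0,0,0,0,0,0.003,255, 0,0,0,0,0,0,255, 0,0,0,0,0,0.002,255, 0,0,0,0,0,0,255, 0,0,0,0,0,0,255, 0,0,0,0,0,0,255]' 40 >/dev/null;python3 -c "from h import *;st()"
```

```text
14.75 pos [ 0.4385 -0.0274  0.0469] levelling a,b [0.0015 0.0002] yaw 0.0017 F [-0.9 -1.5  0.7] M [-0.28  0.09 -0.02] w 0.0218 dq 0.0007
```

```bash
python3 -m pendant '[0,0,0,0,0,0.002,255, 0,0,0,0,0,0,255, 0,0,0,0,0,0,255, 0,0,0,0,0,0.002,255, 0,0,0,0,0,0,255, 0,0,0,0,0,0,255, 0,0,0,0,0,0,255, 0,0,0,0,0,0,255]' 40 >/dev/null;python3 - <<'E'
from h import *
st()
c=avg("scene",4); save(c,"s5.png",(265,150,365,225),6)
e=np.array(env.read_state()["eef_pos"])
for z in(.012+.027,.086,.034): print(z,np.round((np.array(proj(c,[e[0],e[1],z]))-[265,150])*6,0))
E
```

```text
15.75 pos [ 0.4388 -0.0274  0.0469] levelling a,b [0.001 0.004] yaw 0.0019 F [-2.8 -0.6  4.6] M [-0.25  0.32  0.04] w 0.0216 dq 0.0013
0.039 [257. 312.]
0.086 [261. 222.]
0.034 [257. 321.]
```

View pics/s5.png

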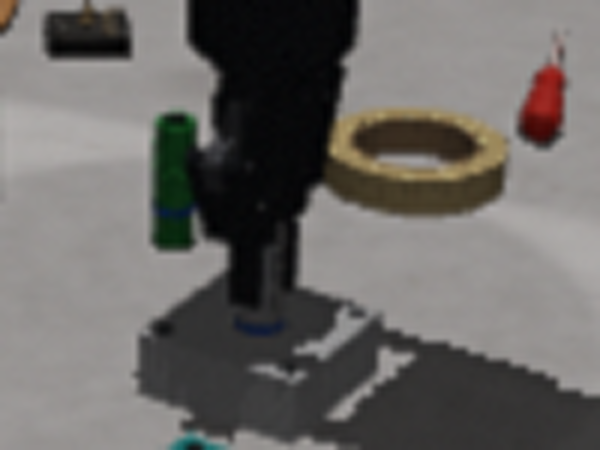

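The blue band now sits right at the block's top face, at (258,327) in the crop. That is where it belongs when fully home; resting on the nut top it would be about 14 mm higher. One firmer press plus levelling will confirm the stop is hard.

```bash
python3 -m pendant '[0.001,0.004,0,0,0,0.003,255, 0,0,0,0,0,0.003,255, 0,0,0,0,0,0.003,255, 0,0,0,0,0,0,255, 0,0,0,0,0,0,255, 0,0,0,0,0,0,255, 0,0,0,0,0,0,255, 0,0,0,0,0,0,255]' 40 >/dev/null;python3 -c "from h import *;st()"
```

```text
16.95 pos [ 0.439  -0.0275  0.0469] levelling a,b [-0.0009  0.0081] yaw 0.0027 F [-2.1 -2.2  5.5] M [-0.3   0.41  0.06] w 0.0219 dq 0.0032
```

```bash
python3 -m pendant '[0,0.008,0,-0.001,-0.0005,0,255, 0,0,0,0,0,0,255, 0,0,0,0,0,0,255, 0,0,0,0,0,0,255, 0,0,0,0,0,0.002,255, 0,0,0,0,0,0,255, 0,0,0,0,0,0,255, 0,0,0,0,0,0,255]' 40 >/dev/null;python3 -c "from h import *;st()"
```

```text
17.95 pos [ 0.4387 -0.0274  0.0468] levelling a,b [-0.0004  0.0005] yaw 0.0032 F [-2.  -1.9  4.6] M [-0.36  0.35  0.02] w 0.0218 dq 0.0009
```

```bash
python3 -c "
from h import *
print(env.finish_job()); st()"
```

```text
the job is handed in; nothing more can be done
None
the job is handed in; nothing more can be done
```

The small steel socket (blue band) fits the front nut. I handed the job in with it upright and home on that nut, still gripped at 40 N. The job took about 18 s of robot time.

- **Choosing the socket:** In the camera images the front hub clearly had the smallest nut and recess of the three (about 30 mm measured against the listed 27.8 mm). I therefore tried only the small socket. The medium and large sockets, the two green look-alikes, the turquoise hub, the tape, tub and disc were not touched.
- **Last checks:**
  - **Depth:** The tool tip stopped firmly at z = 46.8 mm under a light push of about 5 N. Taking off the 34.6 mm grip height puts the socket's underside near 12 mm, which is the fully home depth. The blue band also sat level with the block's top face in the picture.
  - **Tilt:** It was about 0.03° at the end.
- **What was less certain:**
  - **Hub position:** The two cameras differed by 2 to 4 mm on the hub's position, so I used a value between them.
  - **Firmer press:** Pressing harder tilted the tool by about 0.5°, which I corrected.
  - **Side load:** About 2–3 N of side force and 0.5 N·m of moment remained at the end.
  - **Not re-checked:** I did not measure the other objects again afterwards.

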